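# Play-test the bass pedals by hand

## Task

The bass pedal unit has new springs: play-test it by hand by sounding low C (the leftmost long ivory pedal, seen from the player's side, where the pedals' free ends point), then F (fourth ivory pedal from the left), then G (the fifth), then low C again, one note at a time. With the fingertips press each pedal lightly near its free end, at least half-way down, hold it for about half a second and let it come right up before the next. Sound no other pedal, lift nothing, keep the rest of the gripper and arm off the unit, and leave the can, screwdriver and dish where they are.

Things in the scene. Friction and masses are not known exactly. Their poses are not given: they have to be found in the camera images.
- bass_unit: Bass pedal unit, fixed on the bench: 556 mm wide (y), 375 deep (x), 106 high at its wooden end cheeks. Origin: mid-width, at bench level, below the front face of the black housing; x points away from player and robot, y to the player's left (low notes), z up. Thirteen pedals stick out of that face towards the player like a one-octave piano keyboard; their free ends lie at x = -200 mm.
- pedal_c_spot (a point): Playing spot of low C, the first ivory pedal from the left: on its top, mid-width, 35 mm in from the free end, 58 mm above the bench at rest. Ivory pedals are 28 mm wide, 62 mm apart centre to centre. Sprung hinge 255 mm behind in the housing: 2.5 N here starts it, it sounds from 10 mm down (6.5 N), stops hard 21.5 mm down (11 N). x axis: along it to the housing; y: player's left; z: up.
- pedal_f_spot (a point): Playing spot of F, the fourth ivory pedal from the left: on its top, mid-width, 35 mm in from the free end, 58 mm above the bench at rest. Ivory pedals are 28 mm wide, 62 mm apart centre to centre. Sprung hinge 255 mm behind in the housing: 2.5 N here starts it, it sounds from 10 mm down (6.5 N), stops hard 21.5 mm down (11 N). x axis: along it to the housing; y: player's left; z: up.
- pedal_g_spot (a point): Playing spot of G, the fifth ivory pedal from the left: on its top, mid-width, 35 mm in from the free end, 58 mm above the bench at rest. Ivory pedals are 28 mm wide, 62 mm apart centre to centre. Sprung hinge 255 mm behind in the housing: 2.5 N here starts it, it sounds from 10 mm down (6.5 N), stops hard 21.5 mm down (11 N). x axis: along it to the housing; y: player's left; z: up.
- pedal_d_spot (a point): The same spot on D, the second ivory pedal from the left; not to be played. 58 mm above the bench at rest, it sounds from 10 mm down.
- pedal_e_spot (a point): The same spot on E, the third ivory pedal from the left; not to be played. 58 mm above the bench at rest, it sounds from 10 mm down.
- pedal_a_spot (a point): The same spot on A, the sixth ivory pedal from the left; not to be played. 58 mm above the bench at rest, it sounds from 10 mm down.
- pedal_b_spot (a point): The same spot on B, the seventh ivory pedal from the left; not to be played. 58 mm above the bench at rest, it sounds from 10 mm down.
- pedal_high_c_spot (a point): The same spot on high C, the last ivory pedal from the left; not to be played. 58 mm above the bench at rest, it sounds from 10 mm down.
- pedal_c_sharp_spot (a point): Top of C sharp, the black pedal between low C and D, mid-width, 35 mm behind its front end; not to be played. 80 mm above the bench at rest, it sounds from 6.5 mm down. Black pedals are 20 mm wide and end 90 mm short of the ivory ones' free ends.
- pedal_d_sharp_spot (a point): Top of D sharp, the black pedal between D and E, mid-width, 35 mm behind its front end; not to be played. 80 mm above the bench at rest, it sounds from 6.5 mm down. Black pedals are 20 mm wide and end 90 mm short of the ivory ones' free ends.
- pedal_f_sharp_spot (a point): Top of F sharp, the black pedal between F and G, mid-width, 35 mm behind its front end; not to be played. 80 mm above the bench at rest, it sounds from 6.5 mm down. Black pedals are 20 mm wide and end 90 mm short of the ivory ones' free ends.
- pedal_g_sharp_spot (a point): Top of G sharp, the black pedal between G and A, mid-width, 35 mm behind its front end; not to be played. 80 mm above the bench at rest, it sounds from 6.5 mm down. Black pedals are 20 mm wide and end 90 mm short of the ivory ones' free ends.
- pedal_a_sharp_spot (a point): Top of A sharp, the black pedal between A and B, mid-width, 35 mm behind its front end; not to be played. 80 mm above the bench at rest, it sounds from 6.5 mm down. Black pedals are 20 mm wide and end 90 mm short of the ivory ones' free ends.
- spray_can: Blue and white can of contact cleaner, 52 mm diameter, 160 mm tall, loose, standing upright on the bench by the low end of the unit. Origin under its centre, z up.
- screwdriver: Screwdriver with a red handle, lying loose on the bench in front of the pedals' free ends, less than 35 mm high. Origin under its middle, x along it towards the tip.
- screw_dish: Small steel dish, 80 mm diameter, 22 mm high, loose on the flat top of the unit's housing (100 mm above the bench, 170 mm deep). Origin under its centre.
There are look-alikes about, which are no part of the job. Several things have the shape of the screwdriver; the one meant has the colours described above. What is shaped like the spray_can but green is not meant.

How it is judged:
On the way, in this order (a step that is already met when the one before it is completed fails the run):
1. low C is pressed far enough to sound (10 mm down) and held, F and G up (height (world z) of pedal_c_spot below 0.048 m and height (world z) of each of pedal_f_spot, pedal_g_spot above 0.053 m), for 0.25 s.
2. F is sounded and held, low C and G up (height (world z) of pedal_f_spot below 0.048 m and height (world z) of each of pedal_c_spot, pedal_g_spot above 0.053 m), for 0.25 s.
3. G is sounded and held, low C and F up (height (world z) of pedal_g_spot below 0.048 m and height (world z) of each of pedal_c_spot, pedal_f_spot above 0.053 m), for 0.25 s.
4. low C is sounded and held again, F and G up (all of step 1), for 0.25 s.
At the end, for the whole second after the job is handed in: All 13 pedals are back up (within 3 mm of their rest height), and can, screwdriver and dish lie at rest within 20 mm of where they began, the can upright (height (world z) of each of pedal_c_spot, pedal_f_spot, pedal_g_spot, pedal_d_spot, pedal_e_spot, pedal_a_spot, pedal_b_spot, pedal_high_c_spot above 0.055 m and height (world z) of each of pedal_c_sharp_spot, pedal_d_sharp_spot, pedal_f_sharp_spot, pedal_g_sharp_spot, pedal_a_sharp_spot above 0.077 m and distance of each of spray_can, screwdriver, screw_dish from where it was at the start of the episode below 0.02 m and linear speed of each of spray_can, screwdriver, screw_dish below 0.02 m/s and angle between spray_can's own z axis and vertical below 0.2 rad); the robot touches nothing.
It fails at once if a pedal other than low C, F or G is pressed far enough to sound (ivory 10 mm, black 6.5 mm down) (height (world z) of any of pedal_d_spot, pedal_e_spot, pedal_a_spot, pedal_b_spot, pedal_high_c_spot below 0.048 m or height (world z) of any of pedal_c_sharp_spot, pedal_d_sharp_spot, pedal_f_sharp_spot, pedal_g_sharp_spot, pedal_a_sharp_spot below 0.0735 m).
It fails at once if two of low C, F and G are down far enough to sound at once (height (world z) of each of pedal_c_spot, pedal_f_spot below 0.048 m or height (world z) of each of pedal_c_spot, pedal_g_spot below 0.048 m or height (world z) of each of pedal_f_spot, pedal_g_spot below 0.048 m).
It fails at once if the fingers press the unit with more than 25 N (contact force between the fingers and bass_unit above 25 N).
It fails at once if the gripper's body or the arm touches the unit with more than 2 N (contact force between the arm and bass_unit above 2 N).
It fails at once if can, screwdriver or dish is lifted, carried or shifted by more than 20 mm, the can tips, or a pedal is pulled up 2.5 mm above its rest (height (world z) of any of pedal_c_spot, pedal_f_spot, pedal_g_spot, pedal_d_spot, pedal_e_spot, pedal_a_spot, pedal_b_spot, pedal_high_c_spot above 0.0605 m or height (world z) of any of pedal_c_sharp_spot, pedal_d_sharp_spot, pedal_f_sharp_spot, pedal_g_sharp_spot, pedal_a_sharp_spot above 0.0825 m or distance of any of spray_can, screwdriver, screw_dish from where it was at the start of the episode above 0.02 m or angle between spray_can's own z axis and vertical above 0.3 rad).
It also fails if it takes over 59 s, if anything falls off the work surface, if the arm or the gripper's body presses on something with over 40 N, if the wrist force passes 120 N, or if a joint passes its speed limit or range.

## Robot

A 6-joint arm with a two-finger parallel gripper is mounted at the origin on the work surface. World frame = base frame: x ahead of the robot, y to its left, z up, the work surface at z = 0. Lengths are in m, angles in rad, forces in N, time in s.
With the tool pointing down it reaches from about 0.375 to 0.825 m from the base axis. Payload 5.5 kg.
Tool frame: the origin (TCP) lies at the very end of the fingers, on their centre line; the grasp point (between the pads) lies robot.grip_point_offset behind it (robot.grip_point_offset is the distance from the TCP to the grasp point, in m); z points along the fingers, y is the line along which they close (so a half turn about z gives the same grasp; the last joint's range is limited). The gripper opens to 85 mm and grips with 20 to 120 N. Pads are 22 mm wide; open, the fingers measure 114 mm over their backs; the gripper's body (76 mm by 85 mm) begins 54 mm behind the grasp point. The pads swing forward as they close: fully open they stand 13 mm farther back than shut.
Start: joints at [-1.281, 0.314, -0.047, 1.21, 0, 1.571], TCP at [0.171, -0.575, 0.231] pointing down, gripper open.
Joint ranges: [-2.67, 2.67], [-0.69, 1.73], [-1.03, 1.25], [-2.08, 2.16], [-1.42, 1.45], [-3.14, 3.14]. Speed limits (rad/s): [2.39, 2.39, 3.01, 3.14, 3.14, 3.14].

## Interface

Orientations are given as a unit quaternion [w, x, y, z].
In Python, from station import robot gives the robot as it stands.
- The arm moves only by the shell command python3 -m inch 'ROWS' [FORCE]. ROWS is JSON, a list of rows, each an object with "hand": the closure, from -1 (fully open) to 1 (shut); "linear": the shift along the world's x, y, z in mm, a list of three; "turn": the turn, a rotation vector about the world's x, y, z in degrees, a list of three. A call has 1 to 12 rows; each row shifts and turns the commanded pose from where the row before left it; what a row does not reach is not made up. A row lasts 1/10 s, in which the tool goes at most 50 mm and 8.59 degrees, less where a joint would pass 70% of its speed; a pose out of reach is approached as far as the arm can. A call is refused whole if a number of a shift passes 50 or a number of a turn 8.59, either way. A call with a gripper value outside its range is refused whole. The fingers move at their own pace and stop on an object; FORCE is the grip in N (left out, the last holds). Time passes only in rows, so rows that do not move let the fingers close. It gives the time, the measured TCP pose, the force, the opening and the grip force at its end, in the units of the state.
- robot.get_state(): the state, without advancing time (a new reading comes with each control period).
- robot.camera(name): name is "scene" or "top" or "wrist"; returns a dict with "frame" (480x640x3 uint8, red, green, blue), "intrinsics" (3x3 intrinsics, pixels), "dist" ([k1, k2, p1, p2, k3] as OpenCV has them; the pictures are not rectified), "R" (3x3) and "t" (3): a world point X has camera coordinates R X + t; the wrist camera has in their place "hand_eye" (4x4, takes a point from camera to tool coordinates, whose origin is the TCP and whose axes are the flange's). Camera axes: x right, y down, z forward; pixel columns grow to the right and rows downward; lengths in m; the calibration is good to about 2 mm. A picture is of the moment at which its call begins: read the wrist's pose just before it. There is no depth.
- robot.close_job(): hands the job in; it is judged then, once.
Trained networks look in the newest picture that a camera, given by its name, has taken for a name from the list of things; names that differ only in an ending like _2 or _b are one class to them, and where a whole thing is asked for, a point or a joint stands for the part that bears it (a point fixed in the world has none). Each returns a list of dicts, best first, with "p" (0 to 1); they miss things now and then, are a little off and sometimes report something else, mostly with a low value. They report only what shows in the picture. A call takes as long as a camera call. They do not tell look-alikes from the thing itself.
- robot.spot_in(name, camera): "box" ([left, top, right, bottom] in pixels, round what is visible of it).
- robot.pinpoint(name, camera): "position" ([column, row] in pixels: a listed point, or the origin of a listed thing).
The state is a dict: "t": time; "joint_positions": joint angles; "joint_velocities": joint speeds; "joint_efforts": joint torques, N m; "tcp_pos": TCP position; "tcp_rot": TCP orientation; "contact_force": force on the tool from outside, world axes, zero at the start; "wrist_torque": the same for the moment, N m; "grip_width": finger opening in m; "gripper_force": force on a finger pad.
Only numpy, scipy, OpenCV 4.12 (cv2) and the standard library are available. Lean on these libraries where they do the work, as an engineer would, in place of code of your own. Each camera call takes 0.05 s, during which the arm holds its last target. There are 200 camera calls.

## Working session

There is one attempt and no reset: what is moved stays moved. The work goes in short steps, Python scripts to look and compute and a shell command to move; the robot and the scene stay as the last step left them, time stands still between calls to the robot, and variables do not carry over. Pictures are saved under pics/ and viewed, at most 10 in all, crops included, and the job is handed in when it is done.

```bash
mkdir -p pics; ls; cat > h.py <<'E'
import numpy as np, cv2
from station import robot
def ray(c,px):
    u=cv2.undistortPoints(np.array([[px]],float),np.array(c["intrinsics"]),np.array(c["dist"]))[0,0]
    R=np.array(c["R"]);t=np.array(c["t"]).ravel()
    return -R.T@t, R.T@np.array([u[0],u[1],1])
def atz(c,px,z):
    o,d=ray(c,px); return o+d*(z-o[2])/d[2]
def tri(rs):
    A=np.zeros((3,3));b=np.zeros(3)
    for o,d in rs:
        d=d/np.linalg.norm(d);P=np.eye(3)-np.outer(d,d);A+=P;b+=P@o
    x=np.linalg.solve(A,b)
    return x,[np.linalg.norm((np.eye(3)-np.outer(d,d)/(d@d))@(x-o)) for o,d in rs]
def proj(c,X):
    R=np.array(c["R"]);t=np.array(c["t"],float).ravel()
    return cv2.projectPoints(np.array(X,float).reshape(-1,3),cv2.Rodrigues(R)[0],t,np.array(c["intrinsics"]),np.array(c["dist"]))[0].reshape(-1,2)
E
python3 - <<'E'
from h import *
np.set_printoptions(precision=4,suppress=True)
s=robot.get_state();print(s["t"],s["tcp_pos"],s["tcp_rot"],robot.grip_point_offset)
N=["bass_unit"]+["pedal_%s_spot"%k for k in "c d e f g a b high_c c_sharp d_sharp f_sharp g_sharp a_sharp".split()]+["spray_can","screwdriver","screw_dish"]
cs={}
for cam in("scene","top"):
    c=robot.camera(cam);cs[cam]=c;cv2.imwrite(f"pics/{cam}.png",c["frame"][:,:,::-1])
Z={"bass_unit":0,"spray_can":0,"screwdriver":0,"screw_dish":.1}
for n in N:
    rs=[]
    for cam in cs:
        r=robot.pinpoint(n,cam)[:3]
        z=Z.get(n,.08 if "sharp" in n else .058)
        print(n,cam,[(np.round(q["position"]),round(q["p"],2),atz(cs[cam],q["position"],z)[:2]) for q in r])
        if r: rs.append(ray(cs[cam],r[0]["position"]))
    if len(rs)==2: print("   tri",*tri(rs))
E
```

```text
pics
0.0 [ 0.1713 -0.5744  0.2305] [-0.0008  0.9895  0.1444 -0.0001] 0.0187
bass_unit scene [(array([342., 308.]), 0.86, array([ 0.704 , -0.0229])), (array([302., 254.]), 0.21, array([0.4958, 0.0083]))]
bass_unit top [(array([354., 171.]), 0.71, array([ 0.7067, -0.0262])), (array([349., 194.]), 0.44, array([ 0.6509, -0.0123]))]
   tri [ 0.7063 -0.0255  0.0038] [np.float64(0.0006005180090238282), np.float64(0.0006005180090238338)]
pedal_c_spot scene [(array([388., 226.]), 0.9, array([0.5919, 0.2145]))]
pedal_c_spot top [(array([249., 225.]), 0.58, array([0.5754, 0.2194]))]
   tri [0.5788 0.2238 0.0438] [np.float64(0.0028626505617897298), np.float64(0.0028626505617898477)]
pedal_d_spot scene [(array([364., 231.]), 0.89, array([0.5691, 0.1533]))]
pedal_d_spot top [(array([275., 226.]), 0.94, array([0.5711, 0.1595])), (array([406., 204.]), 0.34, array([ 0.6158, -0.1401]))]
   tri [0.5695 0.1571 0.0568] [np.float64(0.0030551344072677995), np.float64(0.0030551344072677063)]
pedal_e_spot scene [(array([343., 235.]), 0.75, array([0.5507, 0.0968]))]
pedal_e_spot top [(array([300., 229.]), 0.6
[... 3571 characters left out ...]
.0199])), (array([304., 206.]), 0.62, array([0.3303, 0.1273])), (array([445., 240.]), 0.59, array([0.677 , 0.3522]))]
screwdriver top [(array([356., 280.]), 0.77, array([ 0.4449, -0.0217])), (array([354., 172.]), 0.6, array([ 0.703 , -0.0268])), (array([289., 343.]), 0.58, array([0.3017, 0.1378]))]
   tri [ 0.4467 -0.0193 -0.0057] [np.float64(0.0032289834544091036), np.float64(0.003228983454409051)]
screw_dish scene [(array([378., 291.]), 0.88, array([0.7792, 0.015 ])), (array([286., 249.]), 0.71, array([ 0.5465, -0.0725]))]
screw_dish top [(array([338., 133.]), 0.92, array([0.7735, 0.013 ]))]
   tri [0.7759 0.0149 0.0968] [np.float64(0.002454001532555813), np.float64(0.0024540015325557408)]
```

```bash
cat >> h.py <<'E'
from scipy.optimize import least_squares
I="c d e f g a b high_c".split(); S={"c_sharp":.5,"d_sharp":1.5,"f_sharp":3.5,"g_sharp":4.5,"a_sharp":5.5}
M={"bass_unit":(0,0,0)}
for i,k in enumerate(I): M[f"pedal_{k}_spot"]=(-.165,.217-.062*i,.058)
for k,v in S.items(): M[f"pedal_{k}_spot"]=(-.075,.217-.062*v,.08)
def W(p,m):
    c,s=np.cos(p[2]),np.sin(p[2]); m=np.atleast_2d(m)
    return np.c_[p[0]+c*m[:,0]-s*m[:,1],p[1]+s*m[:,0]+c*m[:,1],m[:,2]+(p[3] if len(p)>3 else 0)]
E
python3 - <<'E'
from h import *
np.set_printoptions(precision=4,suppress=True)
out={};P0=[.706,-.025,-.14,0]
obs=[]
for cam in("scene","top"):
    c=robot.camera(cam);out[cam]=c
    for n,m in M.items():
        q=robot.pinpoint(n,cam)
        if n!="bass_unit":
            for x in q[:2]: obs.append((cam,n,m,np.array(x["position"]),x["p"]))
def res(p,cams=("scene","top")):
    return np.concatenate([(proj(out[a],W(p,m))[0]-px)*w for a,n,m,px,w in obs if a in cams])
for cams in(("scene",),("top",),("scene","top")):
    f=least_squares(res,P0,args=(cams,),loss="soft_l1") if len(cams)>1 else least_squares(lambda q:res(list(q)+[0],cams),P0[:3],loss="soft_l1")
    print(cams,f.x,np.median(abs(f.fun)))
p=f.x
print(W(p,[M[f"pedal_{k}_spot"] for k in "cfg"]))
for cam in out:
    im=cv2.resize(out[cam]["frame"][:,:,::-1],None,fx=2,fy=2,interpolation=cv2.INTER_CUBIC)
    for n,m in M.items():
        u=proj(out[cam],W(p,m))[0]*2+.5; cv2.circle(im,tuple(int(v) for v in u),3,(0,0,255) if "sharp" not in n else (0,255,0),-1)
    x0,y0=(360,340) if cam=="scene" else (240,200)
    cv2.imwrite(f"pics/o_{cam}.png",im[y0:y0+560,x0:x0+800])
E
```

```text
('scene',) [ 0.7056 -0.0274 -0.1675] 1.7054282828842056
('top',) [ 0.7085 -0.0213 -0.1588] 1.2336750630259963
('scene', 'top') [ 0.7071 -0.0229 -0.162  -0.0016] 1.6550066800908303
[[ 0.5793  0.2179  0.0564]
 [ 0.5493  0.0344  0.0564]
 [ 0.5393 -0.0268  0.0564]]
```

View pics/o_top.png

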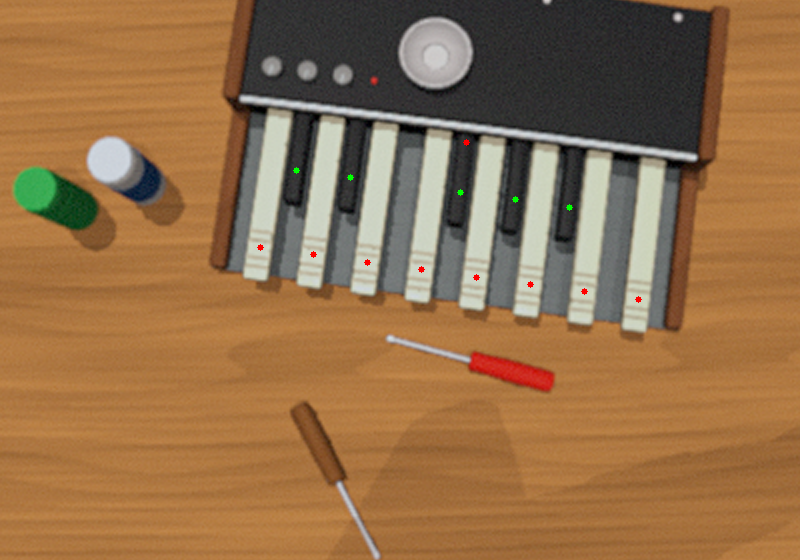

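View pics/o_scene.png

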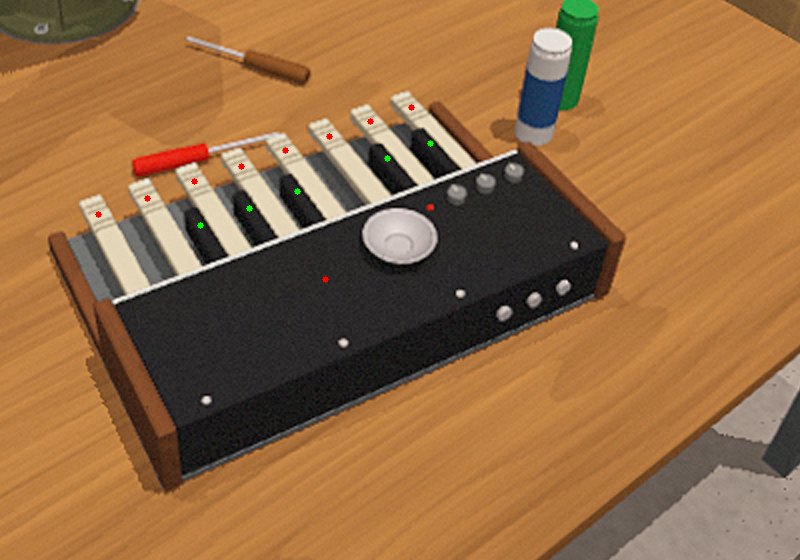

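Top picture: dots lie mid-width on all eight ivory and five black pedals (low C at crop 260,247; F 421,270; G 476,277). The red screwdriver (470,365) and the blue/white can (130,170) are the named ones. The brown screwdriver (320,445) and green can (55,200) are look-alikes. Scene picture agrees with the fit (low C 411,107; F 285,150; G 241,166). I'll start moving with the fingers shut.

```bash
python3 -m inch '[{"hand":1,"linear":[27,31,0],"turn":[0,0,5.3]},{"hand":1,"linear":[27,31,0],"turn":[0,0,5.3]},{"hand":1,"linear":[27,31,0],"turn":[0,0,5.3]},{"hand":1,"linear":[27,31,0],"turn":[0,0,5.3]},{"hand":1,"linear":[27,31,0],"turn":[0,0,5.3]},{"hand":1,"linear":[27,31,0],"turn":[0,0,5.3]},{"hand":1,"linear":[27,31,0],"turn":[0,0,5.3]},{"hand":1,"linear":[27,31,0],"turn":[0,0,5.3]},{"hand":1,"linear":[27,31,0],"turn":[0,0,5.3]},{"hand":1,"linear":[27,31,0],"turn":[0,0,5.3]},{"hand":1,"linear":[27,31,0],"turn":[0,0,5.3]},{"hand":1,"linear":[27,31,0],"turn":[0,0,5.3]}]'
python3 -m inch '[{"hand":1,"linear":[7,35,0],"turn":[0,0,0]},{"hand":1,"linear":[7,35,0],"turn":[0,0,0]},{"hand":1,"linear":[7,35,0],"turn":[0,0,0]},{"hand":1,"linear":[7,35,0],"turn":[0,0,0]},{"hand":1,"linear":[7,35,0],"turn":[0,0,0]},{"hand":1,"linear":[7,35,0],"turn":[0,0,0]},{"hand":1,"linear":[7,35,0],"turn":[0,0,0]},{"hand":1,"linear":[7,35,0],"turn":[0,0,0]},{"hand":1,"linear":[7,35,0],"turn":[0,0,0]},{"hand":1,"linear":[7,35,0],"turn":[0,0,0]},{"hand":1,"linear":[7,35,0],"turn":[0,0,0]},{"hand":1,"linear":[7,35,0],"turn":[0,0,0]}]'
python3 - <<'E'
from h import *
from scipy.spatial.transform import Rotation as Ro
np.set_printoptions(precision=4,suppress=True)
s=robot.get_state();c=robot.camera("wrist");T=np.eye(4);q=s["tcp_rot"]
T[:3,:3]=Ro.from_quat([q[1],q[2],q[3],q[0]]).as_matrix();T[:3,3]=s["tcp_pos"]
print(T,s["contact_force"])
E=np.linalg.inv(T@np.array(c["hand_eye"]));c["R"]=E[:3,:3];c["t"]=E[:3,3]
im=c["frame"][:,:,::-1].copy()
p=[.7071,-.0229,-.162,0]
for n,m in M.items():
    u=proj(c,W(p,m))[0]
    q=robot.pinpoint(n,"wrist")[:1]
    print(n,u,[(np.array(x["position"]),round(x["p"],2),atz(c,x["position"],m[2])[:2],W(p,m)[0,:2]) for x in q])
    if abs(u).max()<2000: cv2.circle(im,tuple(int(v) for v in u),4,(0,0,255),-1)
cv2.imwrite("pics/w1.png",im)
E
```

```text
t: 4.5
tcp_pos: [0.4964, -0.2016, 0.2315]
tcp_rot: [0.0, 0.764, 0.646, 0.0]
contact_force: [0.9, 0.2, -0.1]
grip_width: 0.0
gripper_force: 0.0
t: 5.7
tcp_pos: [0.5796, 0.2185, 0.2314]
tcp_rot: [0.0, 0.765, 0.644, 0.0]
contact_force: [0.8, -0.6, 1.1]
grip_width: 0.0
gripper_force: 0.0
[[ 0.1701  0.9854  0.0002  0.5796]
 [ 0.9854 -0.1701 -0.      0.2185]
 [ 0.      0.0002 -1.      0.2314]
 [ 0.      0.      0.      1.    ]] [ 0.7641 -0.5511  1.0562]
bass_unit [445.751  371.5762] [(array([445.4, 369.5]), 0.74, array([ 0.7068, -0.0196]), array([ 0.7071, -0.0229]))]
pedal_c_spot [319.3112 221.9899] [(array([319.9, 223.2]), 0.56, array([0.5796, 0.2166]), array([0.5793, 0.2179]))]
pedal_d_spot [319.7875 281.4493] [(array([322.3, 282.7]), 0.56, array([0.5716, 0.1549]), array([0.5693, 0.1567]))]
pedal_e_spot [320.2156 334.9249] []
pedal_f_spot [320.6021 383.226 ] [(array([318.4, 383.2]), 0.65, array([0.5468, 0.0348]), array([0.5493, 0.0343]))]
pedal_g_spot [320.9526 427.0311] []
pedal_a_spot [321.2714 466.911 ] [(array([557.6, 394.7]), 0.66, array([ 0.8137, -0.0277]), array([ 0.5293, -0.0881]))]
pedal_b_spot [321.5627 503.3484] []
pedal_high_c_spot [321.8296 536.7533] []
pedal_c_sharp_spot [416.6495 259.2816] [(array([413.2, 257.6]), 0.57, array([0.6601, 0.175 ]), array([0.6631, 0.1728]))]
pedal_d_sharp_spot [411.8043 318.889 ] [(array([409.1, 319.9]), 0.8, array([0.6504, 0.1109]), array([0.6531, 0.1116]))]
pedal_f_sharp_spot [403.4618 420.2401] []
pedal_g_sharp_spot [399.8522 463.5995] []
pedal_a_sharp_spot [396.5559 502.9375] []
```

View pics/w1.png

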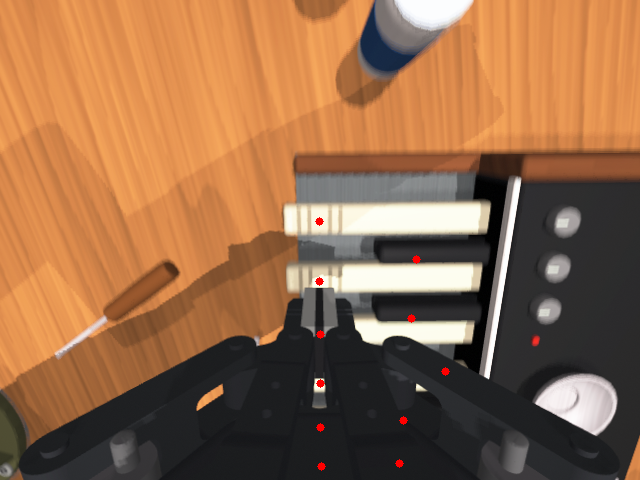

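The wrist view confirms the fit: low C's dot at (319,221) is mid-width near the free end. Now I'll descend to just above it.

```bash
python3 -m inch '[{"hand":1,"linear":[-7,0,-25],"turn":[0,0,0]},{"hand":1,"linear":[0,0,-30],"turn":[0,0,0]},{"hand":1,"linear":[0,0,-30],"turn":[0,0,0]},{"hand":1,"linear":[0,0,-30],"turn":[0,0,0]},{"hand":1,"linear":[0,0,-25],"turn":[0,0,0]},{"hand":1,"linear":[0,0,-15],"turn":[0,0,0]},{"hand":1,"linear":[0,0,-8],"turn":[0,0,0]},{"hand":1,"linear":[0,0,0],"turn":[0,0,0]}]'
python3 -m inch '[{"hand":1,"linear":[0,0,-3],"turn":[0,0,0]},{"hand":1,"linear":[0,0,-3],"turn":[0,0,0]},{"hand":1,"linear":[0,0,-3],"turn":[0,0,0]},{"hand":1,"linear":[0,0,-3],"turn":[0,0,0]},{"hand":1,"linear":[0,0,-3],"turn":[0,0,0]},{"hand":1,"linear":[0,0,0],"turn":[0,0,0]}]'
```

```text
t: 7.25
tcp_pos: [0.5717, 0.2167, 0.0673]
tcp_rot: [-0.0, 0.765, 0.644, -0.001]
contact_force: [-0.5, 0.5, -0.0]
grip_width: -0.0001
gripper_force: 0.0
t: 7.85
tcp_pos: [0.5729, 0.2172, 0.0535]
tcp_rot: [0.0, 0.765, 0.644, 0.0]
contact_force: [-0.4, -0.6, 4.7]
grip_width: -0.0001
gripper_force: 2.0
```

```bash
python3 -m inch '[{"hand":1,"linear":[0,0,-3],"turn":[0,0,0]},{"hand":1,"linear":[0,0,-3],"turn":[0,0,0]},{"hand":1,"linear":[0,0,-3],"turn":[0,0,0]},{"hand":1,"linear":[0,0,-2],"turn":[0,0,0]},{"hand":1,"linear":[0,0,0],"turn":[0,0,0]},{"hand":1,"linear":[0,0,0],"turn":[0,0,0]}]'
python3 - <<'E'
from h import *
c=robot.camera("scene");cv2.imwrite("pics/s2.png",cv2.resize(c["frame"][130:330,180:480,::-1],None,fx=2.6,fy=2.6))
E
```

```text
t: 8.45
tcp_pos: [0.573, 0.2172, 0.0431]
tcp_rot: [0.0, 0.765, 0.644, 0.001]
contact_force: [-1.0, 0.0, 7.7]
grip_width: -0.0002
gripper_force: 3.9
```

View pics/s2.png

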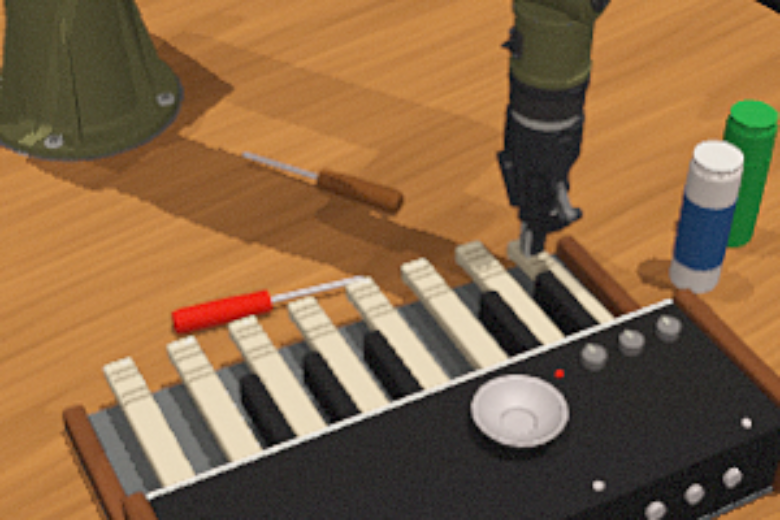

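The fingertips are on low C alone (crop 530,250), clearly pressed. The other pedals, can, dish and screwdriver are untouched. I'll hold briefly, release, and go over to F.

```bash
python3 -m inch '[{"hand":1,"linear":[0,0,-1],"turn":[0,0,0]},{"hand":1,"linear":[0,0,0],"turn":[0,0,0]},{"hand":1,"linear":[0,0,0],"turn":[0,0,0]},{"hand":1,"linear":[0,0,0],"turn":[0,0,0]}]'
python3 -m inch '[{"hand":1,"linear":[0,0,5],"turn":[0,0,0]},{"hand":1,"linear":[0,0,10],"turn":[0,0,0]},{"hand":1,"linear":[0,0,15],"turn":[0,0,0]},{"hand":1,"linear":[0,0,20],"turn":[0,0,0]},{"hand":1,"linear":[0,0,10],"turn":[0,0,0]},{"hand":1,"linear":[-6,-36,0],"turn":[0,0,0]},{"hand":1,"linear":[-6,-37,0],"turn":[0,0,0]},{"hand":1,"linear":[-6,-37,0],"turn":[0,0,0]},{"hand":1,"linear":[-6,-37,0],"turn":[0,0,0]},{"hand":1,"linear":[-6,-37,0],"turn":[0,0,0]},{"hand":1,"linear":[0,0,0],"turn":[0,0,0]},{"hand":1,"linear":[0,0,0],"turn":[0,0,0]}]'
```

```text
t: 8.9
tcp_pos: [0.573, 0.2172, 0.0422]
tcp_rot: [0.0, 0.765, 0.644, 0.001]
contact_force: [-0.8, -0.5, 7.9]
grip_width: 0.0002
gripper_force: 4.1
t: 10.1
tcp_pos: [0.5422, 0.0324, 0.1012]
tcp_rot: [-0.0, 0.766, 0.643, -0.0]
contact_force: [0.4, 1.7, 0.4]
grip_width: -0.0001
gripper_force: 0.0
```

```bash
python3 -m inch '[{"hand":1,"linear":[0,2,-15],"turn":[0,0,0]},{"hand":1,"linear":[0,0,-15],"turn":[0,0,0]},{"hand":1,"linear":[0,0,-10],"turn":[0,0,0]},{"hand":1,"linear":[0,0,-4],"turn":[0,0,0]},{"hand":1,"linear":[0,0,-4],"turn":[0,0,0]},{"hand":1,"linear":[0,0,-4],"turn":[0,0,0]},{"hand":1,"linear":[0,0,-4],"turn":[0,0,0]},{"hand":1,"linear":[0,0,-3],"turn":[0,0,0]},{"hand":1,"linear":[0,0,0],"turn":[0,0,0]},{"hand":1,"linear":[0,0,0],"turn":[0,0,0]},{"hand":1,"linear":[0,0,0],"turn":[0,0,0]},{"hand":1,"linear":[0,0,0],"turn":[0,0,0]}]'
python3 - <<'E'
from h import *
c=robot.camera("scene");cv2.imwrite("pics/s3.png",cv2.resize(c["frame"][130:330,180:480,::-1],None,fx=2.6,fy=2.6))
E
```

```text
t: 11.3
tcp_pos: [0.5423, 0.0359, 0.0431]
tcp_rot: [-0.001, 0.765, 0.644, 0.001]
contact_force: [-4.4, 2.7, 8.8]
grip_width: -0.0002
gripper_force: 4.0
```

View pics/s3.png

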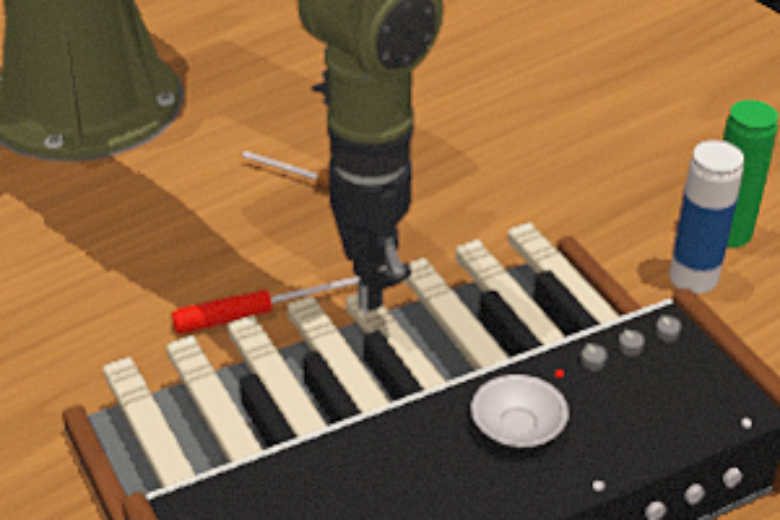

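F (crop 370,315) is pressed alone, and low C is back up. Next, release and go to G.

```bash
python3 -m inch '[{"hand":1,"linear":[0,0,0],"turn":[0,0,0]},{"hand":1,"linear":[0,0,5],"turn":[0,0,0]},{"hand":1,"linear":[0,0,10],"turn":[0,0,0]},{"hand":1,"linear":[0,0,15],"turn":[0,0,0]},{"hand":1,"linear":[0,0,20],"turn":[0,0,0]},{"hand":1,"linear":[0,0,0],"turn":[0,0,0]},{"hand":1,"linear":[-3,-20,0],"turn":[0,0,0]},{"hand":1,"linear":[-4,-21,0],"turn":[0,0,0]},{"hand":1,"linear":[-3,-20,0],"turn":[0,0,0]},{"hand":1,"linear":[0,0,0],"turn":[0,0,0]},{"hand":1,"linear":[0,0,0],"turn":[0,0,0]}]'
```

```text
t: 12.45
tcp_pos: [0.5325, -0.0263, 0.0921]
tcp_rot: [0.0, 0.765, 0.644, 0.0]
contact_force: [0.8, 0.7, 0.2]
grip_width: 0.0002
gripper_force: 0.0
```

```bash
python3 -m inch '[{"hand":1,"linear":[0,0,-15],"turn":[0,0,0]},{"hand":1,"linear":[0,0,-13],"turn":[0,0,0]},{"hand":1,"linear":[0,0,-6],"turn":[0,0,0]},{"hand":1,"linear":[0,0,-4],"turn":[0,0,0]},{"hand":1,"linear":[0,0,-4],"turn":[0,0,0]},{"hand":1,"linear":[0,0,-4],"turn":[0,0,0]},{"hand":1,"linear":[0,0,-4],"turn":[0,0,0]},{"hand":1,"linear":[0,0,0],"turn":[0,0,0]},{"hand":1,"linear":[0,0,0],"turn":[0,0,0]},{"hand":1,"linear":[0,0,0],"turn":[0,0,0]},{"hand":1,"linear":[0,0,0],"turn":[0,0,0]},{"hand":1,"linear":[0,0,0],"turn":[0,0,0]}]'
python3 - <<'E'
from h import *
c=robot.camera("scene");cv2.imwrite("pics/s4.png",cv2.resize(c["frame"][130:330,180:480,::-1],None,fx=2.6,fy=2.6))
E
```

```text
t: 13.65
tcp_pos: [0.5318, -0.0254, 0.0427]
tcp_rot: [-0.001, 0.765, 0.644, -0.0]
contact_force: [-5.1, 1.9, 8.0]
grip_width: -0.0
gripper_force: 4.0
```

View pics/s4.png

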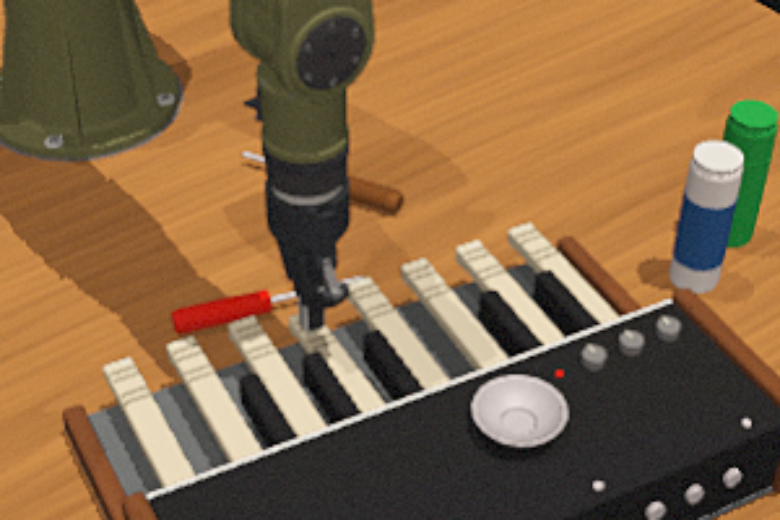

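G (crop 315,335) is pressed alone, and F is up. Next, release and go back to low C.

```bash
python3 -m inch '[{"hand":1,"linear":[0,0,0],"turn":[0,0,0]},{"hand":1,"linear":[0,0,5],"turn":[0,0,0]},{"hand":1,"linear":[0,0,10],"turn":[0,0,0]},{"hand":1,"linear":[0,0,15],"turn":[0,0,0]},{"hand":1,"linear":[0,0,20],"turn":[0,0,0]},{"hand":1,"linear":[0,0,10],"turn":[0,0,0]},{"hand":1,"linear":[6,40,0],"turn":[0,0,0]},{"hand":1,"linear":[7,41,0],"turn":[0,0,0]},{"hand":1,"linear":[7,41,0],"turn":[0,0,0]},{"hand":1,"linear":[7,41,0],"turn":[0,0,0]},{"hand":1,"linear":[7,40,0],"turn":[0,0,0]},{"hand":1,"linear":[6,40,0],"turn":[0,0,0]}]'
python3 -m inch '[{"hand":1,"linear":[0,0,0],"turn":[0,0,0]},{"hand":1,"linear":[0,0,0],"turn":[0,0,0]}]'
```

```text
t: 14.9
tcp_pos: [0.573, 0.2188, 0.1024]
tcp_rot: [0.0, 0.765, 0.644, 0.0]
contact_force: [0.7, -1.1, 0.3]
grip_width: -0.0001
gripper_force: 0.0
t: 15.1
tcp_pos: [0.5725, 0.2177, 0.102]
tcp_rot: [0.0, 0.764, 0.645, -0.0]
contact_force: [0.8, -0.8, 0.8]
grip_width: -0.0
gripper_force: 0.0
```

```bash
python3 -m inch '[{"hand":1,"linear":[0,0,-15],"turn":[0,0,0]},{"hand":1,"linear":[0,0,-15],"turn":[0,0,0]},{"hand":1,"linear":[0,0,-10],"turn":[0,0,0]},{"hand":1,"linear":[0,0,-4],"turn":[0,0,0]},{"hand":1,"linear":[0,0,-4],"turn":[0,0,0]},{"hand":1,"linear":[0,0,-4],"turn":[0,0,0]},{"hand":1,"linear":[0,0,-4],"turn":[0,0,0]},{"hand":1,"linear":[0,0,-3],"turn":[0,0,0]},{"hand":1,"linear":[0,0,0],"turn":[0,0,0]},{"hand":1,"linear":[0,0,0],"turn":[0,0,0]},{"hand":1,"linear":[0,0,0],"turn":[0,0,0]},{"hand":1,"linear":[0,0,0],"turn":[0,0,0]}]'
python3 -m inch '[{"hand":1,"linear":[0,0,0],"turn":[0,0,0]},{"hand":1,"linear":[0,0,0],"turn":[0,0,0]},{"hand":1,"linear":[0,0,5],"turn":[0,0,0]},{"hand":1,"linear":[0,0,10],"turn":[0,0,0]},{"hand":1,"linear":[0,0,15],"turn":[0,0,0]},{"hand":1,"linear":[0,0,30],"turn":[0,0,0]},{"hand":1,"linear":[0,0,40],"turn":[0,0,0]},{"hand":1,"linear":[0,0,40],"turn":[0,0,0]},{"hand":1,"linear":[0,0,0],"turn":[0,0,0]},{"hand":1,"linear":[0,0,0],"turn":[0,0,0]},{"hand":1,"linear":[0,0,0],"turn":[0,0,0]}]'
python3 - <<'E'
from h import *
c=robot.camera("scene");cv2.imwrite("pics/s5.png",cv2.resize(c["frame"][130:330,180:480,::-1],None,fx=2.6,fy=2.6))
E
```

```text
t: 16.3
tcp_pos: [0.5725, 0.2163, 0.0442]
tcp_rot: [0.001, 0.765, 0.644, -0.0]
contact_force: [-3.4, -3.3, 7.6]
grip_width: 0.0001
gripper_force: 3.8
t: 17.4
tcp_pos: [0.572, 0.217, 0.1825]
tcp_rot: [-0.0, 0.765, 0.644, -0.0]
contact_force: [0.4, 0.5, -0.4]
grip_width: -0.0004
gripper_force: 0.0
```

View pics/s5.png

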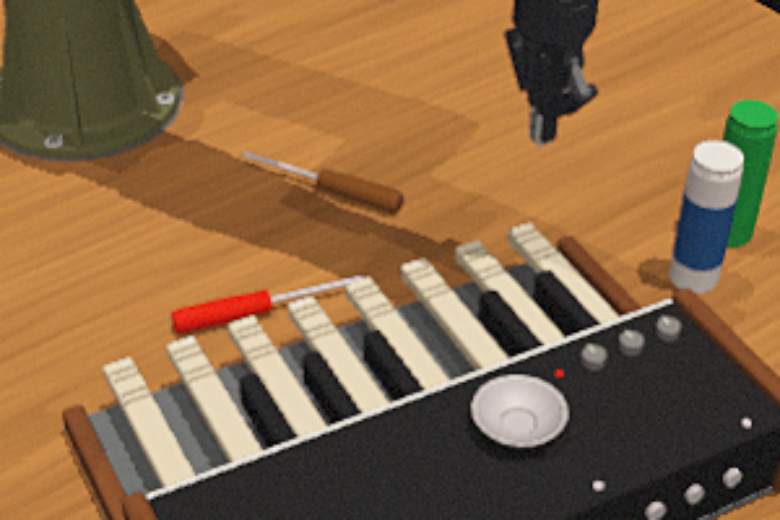

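All pedals are up (low C at 525,235), the gripper is clear, and nothing else has moved.

```bash
python3 -c "
from station import robot
print(robot.close_job())"
```

```text
the job is handed in; nothing more can be done
None
```

I played low C, F, G and low C again, each pressed about 14 mm down with about 8 N and held roughly half a second; all pedals came back up, nothing else was disturbed, and the job is handed in (no verdict was returned).

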